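Two-view inspection of a grinding ball

TASK

A white ceramic ball has been taken from the ball cabinet and laid in the steel dish for inspection: first push the cabinet's open drawer fully shut. Then lift the dish by its handle and hold the ball at the camera's focus, 90 mm straight in front of the lens, with the handle pointing straight away from the lens, still for about a second; then turn the dish on the spot a quarter turn, to either side, so that the handle stands square to the line of sight, and finish there still holding it up before the lens. Keep the dish level and the ball resting in its middle all the time, and leave the jar, the bowl and the spatula where they are.

Things in the scene. Friction and masses are not known exactly. Their poses are not given: they have to be found in the camera images.
- cabinet_drawer0 (a joint): top drawer of the white bench cabinet (grey front, steel bar handle): how far it is pulled out, in m; 0 is fully shut, it starts 0.06 to 0.11 out. It slides with about 1 N of friction, stays where it is left and stops hard at 0.
- cabinet_drawer0_handle (a point): middle of the top drawer's steel bar handle. The bar is level, 80 mm long, about 10 mm thick and 35 mm out from the drawer front; it is 112 mm above the bench, 38 mm below the cabinet's top. Its x axis is the way the drawer shuts.
- cabinet: the drawer cabinet, fixed to the bench, 200 mm deep (x), 170 mm wide (y), 150 mm high; origin at the centre of its underside; its drawers open along its -x.
- dish: round shallow steel dish, 100 mm across, rim 19 mm high, standing on a 66 mm foot, with a straight level wooden handle along its own -x; 120 g. Origin at the centre of its underside, z up. Inside, the floor lies 8 mm above the underside: a flat spot 16 mm across, around which the dish rises at 9 degrees, then 16 and 24.
- dish_grip (a point): where to grip the handle: middle of the handle, 92 mm from the dish's axis along the dish's -x and 30 mm above its underside. The wooden handle is 14 mm wide, 18 mm tall and 66 mm long (63 to 129 mm from the dish's axis). Same axes as the dish.
- dish_centre (a point): on the dish's axis, 23 mm above its underside: where the ball's centre is when it rests in the middle.
- ball_center (a point): centre of the loose white ceramic ball, 30 mm across, 85 g, that lies in the dish; it rolls easily.
- camera: inspection camera, fixed: a grey level barrel 33 mm thick held on a 214 mm steel post over a grey 120 x 110 x 14 mm base. Origin on the bench straight below the lens face; the camera looks along its own -x, the lens axis 140 mm above the bench. The post stands 110 mm behind the lens face; the base begins 70 mm behind the lens face.
- lens (a point): centre of the lens face in a 38 mm aluminium ring, 140 mm above the bench. Same axes as the camera.
- focus (a point): the camera's focus, 90 mm straight in front of the lens face, 140 mm above the bench: the ball's centre belongs here. Same axes as the camera.
- jar: bystander: amber jar with white cap, 56 mm across, 85 mm high; origin at the centre of its underside.
- bowl: bystander: white porcelain bowl, 84 mm across, 36 mm high; origin at the centre of its underside.
- spatula: bystander: flat steel laboratory spatula, 187 mm long, 8 to 14 mm wide, 5 mm thick, lying on the bench along its x; origin at the middle of its underside.
Not all that is in view belongs to the job. What is meant by the dish is not pink or yellow, and is the smaller of those in its own colour.

How it is judged:
By the outcome, as a careful person would: the job done as asked, in the order asked, and still so for the second after the job is handed in, while the arm keeps its last pose, push and grip.
It also fails if it takes over 64 s, if anything falls off the work surface, if the arm or the gripper's body presses on something with over 40 N, if the wrist force passes 120 N, or if a joint passes its speed limit or range.

ROBOT

A 6-joint arm with a two-finger parallel gripper is mounted at the origin on the work surface. World frame = base frame: x ahead of the robot, y to its left, z up, the work surface at z = 0. Lengths are in m, angles in rad, forces in N, time in s.
With the tool pointing down it reaches from about 0.375 to 0.925 m from the base axis. Payload 5.7 kg.
Tool frame: the origin (TCP) lies at the centre of the arm's flange, where the gripper is bolted on; the fingertips stand 173 mm ahead of it and the grasp point (between the pads) lies 155 mm ahead of it; z points along the fingers, y is the line along which they close (so a half turn about z gives the same grasp; the last joint's range is limited). The gripper opens to 85 mm and grips with 20 to 120 N. Pads are 22 mm wide; open, the fingers measure 114 mm over their backs; the gripper's body (76 mm by 85 mm) begins 54 mm behind the grasp point. The pads swing forward as they close: fully open they stand 13 mm farther back than shut.
Start: joints at [-1.455, 0.359, 1.51, -0, 1.272, -0.115], TCP at [0.137, -0.584, 0.405] pointing down, gripper open.
Joint ranges: [-2.97, 2.97], [-1.01, 2.36], [0.21, 2.38], [-0.96, 4.11], [0.2, 2.71], [-2.98, 2.98]. Speed limits (rad/s): [2.39, 2.39, 3.14, 3.14, 3.14, 3.14].

INTERFACE

Orientations are given as a unit quaternion [x, y, z, w].
In Python, from station import r gives the robot as it stands. The module is installed in compiled form; this text tells all that it offers.
- The arm moves only by the tool play_rows, never from a script. Its argument "increments" is a list of rows, each a list of 4 numbers: the shift along the tool's x, y, z in cm, then the turn about the tool's z in degrees. A call has 1 to 12 rows; each row shifts and turns the commanded pose from where the row before left it, along the tool's axes as they then stand; what a row does not reach is not made up. A row lasts 1/8 s, in which the tool goes at most 62.5 mm and 10.7 degrees, less where a joint would pass 70% of its speed; a pose out of reach is approached as far as the arm can. A call with a gripper value outside its range is refused whole. "jaw" is the finger opening in cm, from 0 to 8.54, set as the call begins (left out, the last holds). The fingers move at their own pace and stop on an object; the grip force is fixed at half the most. Time passes only in rows, so rows that do not move let the fingers close. It gives the time, the measured TCP pose, the force, the opening and the grip force at its end, in the units of the state.
- r.sense(): the state, without advancing time (a new reading comes with each control period).
- r.read_camera(name): name is "scene" or "top" or "wrist"; returns (picture, depth): 480x640x3 uint8, red, green, blue; 480x640 float32, m along the optical axis (not along the pixel's ray), 0 where there is no reading.
- r.camera_info(name): a dict with "K" (3x3 intrinsics, pixels), "T" (4x4, takes a point from camera to world coordinates). Camera axes: x right, y up, looking along -z (the intrinsics and any distortion apply to the point x, -y, -z); pixel columns grow to the right and rows downward; lengths in m; the calibration is good to about 2 mm. A picture is of the moment at which its call begins: read the wrist's pose just before it. camera_info takes no time and is no camera call; for the wrist camera it gives the pose at the moment of the call.
- r.finish_job(): hands the job in; it is judged then, once.
The state is a dict: "time_s": time; "qpos": joint angles; "qd": joint speeds; "tau": joint torques, N m; "eef_pos": TCP position; "ee_rot": TCP orientation; "contact_force": force on the tool from outside, world axes, zero at the start; "wrist_torque": the same for the moment, N m; "width": finger opening in m; "gripper_force": force on a finger pad.
Only numpy, scipy, OpenCV 4.12 (cv2) and the standard library are available. Lean on these libraries where they do the work, as an engineer would, in place of code of your own. Each camera call takes 0.05 s, during which the arm holds its last target. There are 200 camera calls.

## Working session

There is one attempt and no reset: what is moved stays moved. The work goes in short steps, Python scripts to look and compute and a tool call to move; the robot and the scene stay as the last step left them, time stands still between calls to the robot, and variables do not carry over. Pictures are saved under pics/ and viewed, at most 10 in all, crops included, and the job is handed in when it is done.

Besides the shell and the picture viewer there is one more tool, called after "Request:" as name([rows], argument=value, ...), one row to a line, values as JSON. play_rows: Moves the arm, as the interface text tells. Its arguments: {"type":"object","properties":{"increments":{"type":"array","items":{"type":"array","items":{"type":"number"}}},"jaw":{"type":"number"}},"required":["increments"]}

```bash
mkdir -p pics
cat > h.py <<'E'
import numpy as np,cv2
from station import r
from scipy.spatial.transform import Rotation as R
def snap(n,f=None):
    i=r.camera_info(n);p,d=r.read_camera(n)
    if f: cv2.imwrite('pics/'+f,p[:,:,::-1])
    return p,d,i
def cloud(d,i):
    K=np.array(i['K']);T=np.array(i['T']);v,u=np.mgrid[:d.shape[0],:d.shape[1]]
    P=np.stack([(u-K[0,2])/K[0,0]*d,-(v-K[1,2])/K[1,1]*d,-d],-1)
    return P@T[:3,:3].T+T[:3,3]
E
python3 - <<'E'
from h import *
for n in('scene','top'):
    p,d,i=snap(n,n+'0.png');np.savez(n+'0.npz',p=p,d=d,K=i['K'],T=i['T']);print(n,{k:v for k,v in i.items() if k not in'T'},np.round(i['T'],3).tolist())
s=r.sense();print(s)
E
```

```text
scene {'K': array([[480.90239719,   0.        , 321.26546985],
       [  0.        , 480.90239719, 241.65001143],
       [  0.        ,   0.        ,   1.        ]])} [[0.803, -0.334, 0.493, 1.11], [0.595, 0.428, -0.68, -0.925], [0.016, 0.84, 0.542, 0.745], [0.0, 0.0, 0.0, 1.0]]
top {'K': array([[475.23886812,   0.        , 321.33718123],
       [  0.        , 475.23886812, 244.77244232],
       [  0.        ,   0.        ,   1.        ]])} [[0.018, 0.981, -0.192, 0.264], [-1.0, 0.018, -0.001, -0.124], [0.003, 0.192, 0.981, 1.381], [0.0, 0.0, 0.0, 1.0]]
{'time_s': 0.1, 'qpos': array([-1.45510171e+00,  3.59421876e-01,  1.51137495e+00, -1.14710464e-05,
        1.27252750e+00, -1.15098732e-01]), 'qd': array([-0.0006261 , -0.00099811, -0.00330701,  0.00103995, -0.00024286,
       -0.00027434]), 'tau': array([-4.03214590e-04, -5.28654277e+01, -2.79350406e+01, -2.59981889e-04,
        4.98930167e-03,  2.21212156e-05]), 'eef_pos': array([ 0.13720002, -0.58373988,  0.4039247 ]), 'ee_rot': array([ 9.93348622e-01,  1.15142369e-01, -5.73878755e-06, -8.65833246e-04]), 'contact_force': array([ 0.20766336, -0.0032526 ,  0.44487889]), 'wrist_torque': array([-0.00762253,  0.02424462,  0.0230278 ]), 'gripper_force': 0.0, 'width': 0.08527239806179512}
```

View pics/scene0.png

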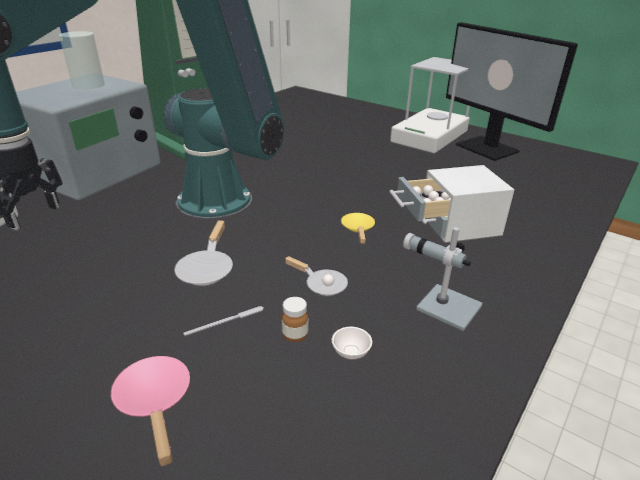

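View pics/top0.png

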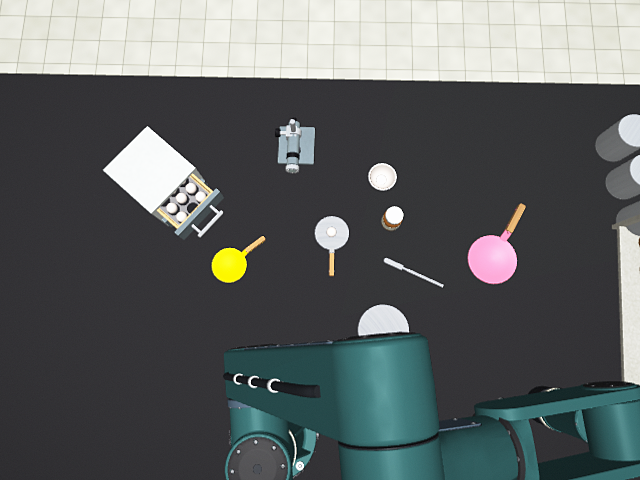

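The dish is the small steel one holding the ball: top view (332,232), with its handle toward (332,275), and scene view (328,281). In the top view, the drawer bar is near (207,221) and the camera lens near (292,170). The jar, bowl and spatula are on the right.

```bash
python3 - <<'E'
from h import *
z=np.load('top0.npz');p=z['p'].astype(int);C=cloud(z['d'],dict(K=z['K'],T=z['T']))
def rect(P): 
    c,s,a=cv2.minAreaRect((P[:,:2]*1000).astype(np.float32)); return np.round(c,1),np.round(s,1),round(a,1)
def box(u0,u1,v0,v1):
    m=np.zeros(p.shape[:2],bool);m[v0:v1,u0:u1]=1;return m
Z=C[...,2];print('bench z',np.median(Z[270:290,270:300]))
m=box(95,235,120,245)
t=m&(abs(Z-.15)<.008); print('cab top',rect(C[t]),t.sum(),np.median(Z[t]))
k=m&(p.sum(2)>0)&(Z>.09)&(Z<.125); 
# handle: points near height .112, project
vs,us=np.where(box(190,235,200,240)&(Z>.095)&(Z<.13));print('hand',len(us),us.min(),us.max(),vs.min(),vs.max())
print(np.round(C[221,195:226],3).tolist())
d=box(305,360,205,285)
hsv=cv2.cvtColor(z['p'],cv2.COLOR_RGB2HSV)
w=d&(hsv[...,1]>90)&(hsv[...,2]>90)&(Z>.01); print('wood',w.sum(),rect(C[w]),np.median(Z[w]))
g=d&(hsv[...,1]<60)&(hsv[...,2]>110)&(Z>.004)&(Z<.03); print('dish',g.sum(),rect(C[g]))
b=d&(Z>.032)&(hsv[...,1]<60);print('ball',b.sum(),C[b].mean(0),C[b].max(0))
c=box(260,320,110,180)
for lo,hi in((.007,.02),(.12,.15),(.15,.18),(.18,.25)):
    q=c&(Z>lo)&(Z<hi);print(lo,q.sum(),rect(C[q]) if q.sum()>3 else'')
for n,bb in dict(jar=(375,410,195,235),bowl=(362,402,158,196),spat=(380,447,253,290),yellow=(205,270,230,290)).items():
    q=box(*bb)&(Z>.003);print(n,rect(C[q]),Z[q].max())
# scene
z=np.load('scene0.npz');D=cloud(z['d'],dict(K=z['K'],T=z['T']));p=z['p']
for n,(u0,u1,v0,v1) in dict(lens=(400,480,225,275)).items():
    S=D[v0:v1,u0:u1].reshape(-1,3);S=S[(S[:,2]>.118)&(S[:,2]<.165)];print(n,rect(S),len(S),S[:,2].min(),S[:,2].max())
S=D[185:212,385:412].reshape(-1,3);S=S[(S[:,2]>.095)&(S[:,2]<.125)];print('handle scene',rect(S),len(S))
E
python3 - <<'E'
import cv2
a=cv2.imread('pics/top0.png')[110:250,95:330];b=cv2.imread('pics/scene0.png')[160:330,380:520]
cv2.imwrite('pics/crop1.png',cv2.resize(a,None,fx=3.4,fy=3.4,interpolation=cv2.INTER_CUBIC))
E
```

```text
bench z -0.000116761919298769
cab top (array([680.4, 317.8]), array([276.5, 170.3]), 49.8) 4079 0.14959032882377077
hand 396 190 223 200 236
[[0.571, 0.224, 0.117], [0.574, 0.225, 0.106], [0.574, 0.222, 0.106], [0.575, 0.22, 0.101], [0.577, 0.22, 0.093], [0.264, -0.124, 1.381], [0.581, 0.218, 0.078], [0.599, 0.235, 0.004], [0.599, 0.232, 0.003], [0.6, 0.23, -0.0], [0.599, 0.226, 0.003], [0.601, 0.224, -0.003], [0.602, 0.222, -0.007], [0.601, 0.219, -0.004], [0.6, 0.215, 0.0], [0.573, 0.184, 0.113], [0.571, 0.18, 0.12], [0.573, 0.179, 0.113], [0.572, 0.176, 0.115], [0.573, 0.173, 0.115], [0.573, 0.171, 0.112], [0.602, 0.195, -0.006], [0.6, 0.19, 0.002], [0.601, 0.188, 0.0], [0.6, 0.184, 0.003], [0.601, 0.182, -0.002], [0.601, 0.179, -0.001], [0.602, 0.177, -0.005], [0.601, 0.173, 0.002], [0.601, 0.17, -0.0], [0.602, 0.168, -0.004]]
wood 110 (array([ 383.5, -143.2]), array([ 17.2, 242. ]), 84.7) 0.03799277283730218
dish 852 (array([ 569.3, -151.3]), array([99.7, 99.3]), 47.6)
ball 64 [ 0.50646964 -0.14427517  0.30875364] [ 0.58102807 -0.12354027  1.38092957]
0.007 783 (array([846.5, -15.6]), array([222.2, 172.7]), 3.5)
0.12 231 (array([791.4, -22.8]), array([ 72.3, 157.9]), 88.4)
0.15 465 (array([781. , -37.2]), array([137.3,  67.5]), 17.4)
0.18 49 (array([822.6, -39.4]), array([14.1, 13.2]), 40.0)
jar (array([ 469.3, -270.8]), array([128.5, 489.1]), 69.1) 1.3809295705617557
bowl (array([ 533.8, -251.9]), array([134.4, 582.7]), 77.6) 1.3809295705617557
spat (array([ 420. , -293.7]), array([160.9, 433. ]), 22.2) 1.3809295705617557
yellow (array([446.,  32.]), array([424.6, 221.9]), 68.1) 1.3809295705617557
lens (array([788.7, -38.2]), array([151.7,  76.3]), 21.3) 1076 0.11835719172950887 0.16491767793061562
handle scene (array([565.9, 209.6]), array([ 61.8, 135.1]), 28.9) 242
```

View pics/crop1.png

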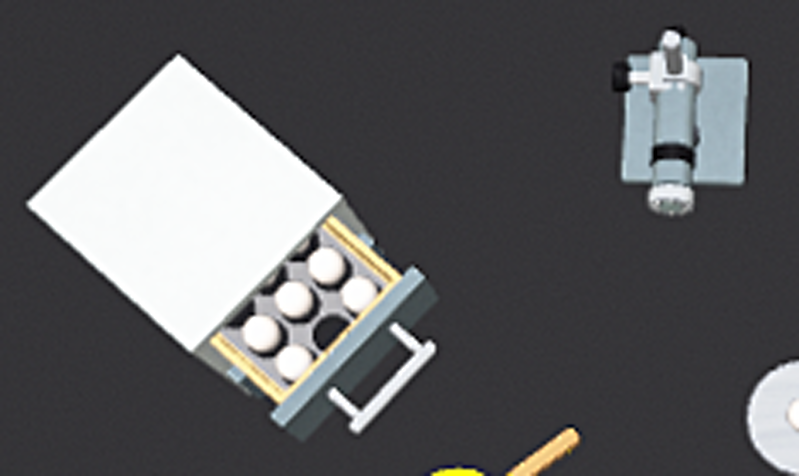

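The crop shows the cabinet's top corners at (180,55), (28,205), (192,352) and (342,197), and the bar ends at (432,348) and (356,428). The barrel runs from about (672,60) to its ring at (671,200).

```bash
cat >> h.py <<'E'
def ray(u,v,i,z):
    K=np.array(i['K']);T=np.array(i['T']);q=T[:3,:3]@np.array([(u-K[0,2])/K[0,0],-(v-K[1,2])/K[1,1],-1]);return T[:3,3]+q*(z-T[2,3])/q[2]
E
python3 - <<'E'
from h import *
z=np.load('top0.npz');d=z['d'];C=cloud(d,z);Z=C[...,2];ok=(d>0);hsv=cv2.cvtColor(z['p'],cv2.COLOR_RGB2HSV)
def rect(P):
    if len(P)<4:return len(P)
    c,s,a=cv2.minAreaRect((P[:,:2]*1000).astype(np.float32)); return len(P),np.round(c,1),np.round(s,1),round(a,1)
def box(u0,u1,v0,v1):
    m=np.zeros(Z.shape,bool);m[v0:v1,u0:u1]=1;return m&ok
def cr(x,y,h): return ray(95+(x+.5)/3.4-.5,110+(y+.5)/3.4-.5,z,h)
cs=np.array([cr(*a,.15) for a in((180,55),(28,205),(192,352),(342,197))]);print('cab',np.round(cs,4).tolist(),'c',cs.mean(0))
f=(cs[2]+cs[3])/2-(cs[0]+cs[1])/2;print('open yaw',np.degrees(np.arctan2(f[1],f[0])),np.linalg.norm(f),'front mid',(cs[2]+cs[3])/2)
e=np.array([cr(432,348,.115),cr(356,428,.115)]);print('bar ends',e,'mid',e.mean(0))
m=box(95,235,120,245)
w=m&(hsv[...,1]<25)&(hsv[...,2]>225)&(abs(Z-.15)<.01)
print('cab top',rect(C[w]))
d_=box(305,360,205,285)
w=d_&(hsv[...,1]>90)&(hsv[...,2]>90);print('wood',rect(C[w]),np.median(Z[w]),np.median(C[w],0))
g=d_&(hsv[...,1]<60)&(hsv[...,2]>110)&(Z>.004)&(Z<.03);print('dish',rect(C[g]))
P=[ray(u,v,z,.019)*1000 for v,u in zip(*np.where(d_&(hsv[...,1]<60)&(hsv[...,2]>110)))];print('dish@19',cv2.minEnclosingCircle(np.float32(P)[:,:2]))
P=[ray(u,v,z,.039)*1000 for v,u in zip(*np.where(d_&(hsv[...,1]>90)&(hsv[...,2]>90)))];print('wood@39',cv2.minAreaRect(np.float32(P)[:,:2]))
b=d_&(Z>.030)&(Z<.05)&(hsv[...,1]<60);print('ball',b.sum(),C[b].mean(0),C[b].max(0))
for nm,bb in dict(jar=(375,410,195,235),bowl=(362,402,158,196),spat=(380,447,253,290),yellow=(205,270,230,290)).items():
    q=box(*bb)&(Z>.006)&(hsv[...,2]>80);print(nm,rect(C[q]),Z[q].max())
c=box(268,320,112,180)&(hsv[...,2]>60)
for v in range(140,178,3):
    q=np.where(c[v]&(Z[v]>.12)&(Z[v]<.18))[0]
    if len(q):print(v,q.min(),q.max(),np.round(C[v,q].mean(0),3),np.round(Z[v,q].max(),3),np.round(C[v,q[[0,-1]],1],3))
q=c&(Z>.007)&(Z<.02);print('base',rect(C[q]))
q=c&(Z>.19)&(Z<.23);print('post',rect(C[q]),np.median(C[q],0))
z=np.load('scene0.npz');d=z['d'];D=cloud(d,z);S=D[225:275,400:475][d[225:275,400:475]>0]
for h in(.125,.135,.145,.155):
    T=S[abs(S[:,2]-h)<.004];print('scn',h,rect(T))
np.save('bar.npy',S)
E
```

```text
cab [[0.8317, 0.3654, 0.15], [0.701, 0.4754, 0.15], [0.5822, 0.3339, 0.15], [0.7125, 0.225, 0.15]] c [0.70686152 0.34990981 0.15      ]
open yaw -130.15461622875998 0.18448233148188778 front mid [0.64737957 0.27940924 0.15      ]
bar ends [[0.59829591 0.15325943 0.115     ]
 [0.53102914 0.21020742 0.115     ]] mid [0.56466252 0.18173343 0.115     ]
cab top (4001, array([707.8, 351. ]), array([190.4, 169.4]), 49.9)
wood (112, array([ 473.4, -150.9]), array([67.9, 11.6]), 0.7) 0.03783726507352536 [ 0.47136768 -0.15098985  0.03783727]
dish (852, array([ 569.3, -151.3]), array([99.7, 99.3]), 47.6)Traceback (most recent call last):
  File "<stdin>", line 18, in <module>
cv2.error: OpenCV(4.12.0) /io/opencv/modules/imgproc/src/shapedescr.cpp:201: error: (-215:Assertion failed) count >= 0 && (depth == CV_32F || depth == CV_32S) in function 'minEnclosingCircle'
```

Run:
```python
from h import *
z=np.load('top0.npz');d=z['d'];C=cloud(d,z);Z=C[...,2];ok=(d>0);hsv=cv2.cvtColor(z['p'],cv2.COLOR_RGB2HSV)
def rect(P):
    if len(P)<4:return len(P)
    c,s,a=cv2.minAreaRect((P[:,:2]*1000).astype(np.float32)); return len(P),np.round(c,1),np.round(s,1),round(a,1)
def box(u0,u1,v0,v1):
    m=np.zeros(Z.shape,bool);m[v0:v1,u0:u1]=1;return m&ok
d_=box(305,360,205,285)
f=lambda m,h:np.ascontiguousarray([ray(u,v,z,h)[:2]*1000 for v,u in zip(*np.where(m))],dtype=np.float32)
print('dish@19',cv2.minEnclosingCircle(f(d_&(hsv[...,1]<60)&(hsv[...,2]>110)&(Z<.03),.019)))
print('wood@39',cv2.minAreaRect(f(d_&(hsv[...,1]>90)&(hsv[...,2]>90),.039)))
b=d_&(Z>.030)&(Z<.05)&(hsv[...,1]<60);print('ball',b.sum(),C[b].mean(0),C[b].max(0))
for nm,bb in dict(jar=(375,410,195,235),bowl=(362,402,158,196),spat=(380,447,253,290),yellow=(205,270,230,290)).items():
    q=box(*bb)&(Z>.006)&(hsv[...,2]>80);print(nm,rect(C[q]),Z[q].max())
c=box(268,320,112,180)&(hsv[...,2]>60)
for v in range(126,178,3):
    q=np.where(c[v]&(Z[v]>.12)&(Z[v]<.18))[0]
    if len(q):print(v,q.min(),q.max(),np.round(C[v,q].mean(0),3),np.round(Z[v,q].max(),3),np.round(C[v,q[[0,-1]],1],3))
q=c&(Z>.007)&(Z<.02);print('base',rect(C[q]))
q=c&(Z>.19)&(Z<.23);print('post',rect(C[q]),np.median(C[q],0))
z=np.load('scene0.npz');d=z['d'];D=cloud(d,z);S=D[225:275,400:475][d[225:275,400:475]>0]
for h in(.125,.135,.145,.155):
    T=S[abs(S[:,2]-h)<.004];print('scn',h,rect(T),np.round(T[T[:,0].argmin()],3))
```

```text
dish@19 ((562.5142822265625, -150.2698211669922), 56.328975677490234)
wood@39 ((471.23138427734375, -150.850341796875), (63.55597686767578, 11.466744422912598), 0.7749000787734985)
ball 57 [ 0.56703895 -0.14923247  0.03497081] [ 0.58102807 -0.13789748  0.04357122]
jar (389, array([ 605.7, -324.6]), array([52.2, 51.3]), 18.2) 0.09167792281374432
bowl (524, array([ 739. , -300.1]), array([80.8, 83.1]), 88.1) 0.043166872427151004
spat (52, array([ 456.6, -388.8]), array([177.8,  13.2]), 63.9) 0.012804408320867378
yellow (1042, array([483.6, 117.6]), array([129.2, 155.4]), 1.2) 0.11733958352436002
126 286 299 [ 0.837 -0.036  0.155] 0.161 [-0.018 -0.054]
129 280 300 [ 0.825 -0.036  0.16 ] 0.178 [-0.002 -0.057]
132 279 301 [ 0.82  -0.03   0.153] 0.164 [ 0.   -0.06]
135 280 300 [ 0.811 -0.034  0.152] 0.16 [-0.001 -0.058]
138 286 299 [ 0.803 -0.037  0.151] 0.159 [-0.018 -0.055]
141 288 299 [ 0.794 -0.04   0.152] 0.161 [-0.025 -0.055]
144 288 298 [ 0.785 -0.039  0.153] 0.157 [-0.026 -0.053]
147 288 298 [ 0.776 -0.04   0.153] 0.156 [-0.025 -0.053]
150 287 297 [ 0.767 -0.037  0.153] 0.16 [-0.02
[... 223 characters left out ...]
25 -0.054]
165 286 298 [ 0.723 -0.039  0.155] 0.16 [-0.022 -0.054]
168 286 298 [ 0.715 -0.039  0.155] 0.16 [-0.022 -0.055]
171 287 298 [ 0.714 -0.039  0.133] 0.138 [-0.024 -0.054]
base (767, array([852.3, -39.2]), array([109.8, 138.8]), 89.7)
post (38, array([823., -39.]), array([12.7, 13.4]), 42.7) [ 0.82071703 -0.03923676  0.2104946 ]
scn 0.125 (24, array([786.3, -48.2]), array([134.6,  14.6]), 1.6) [ 0.719 -0.047  0.125]
scn 0.135 (156, array([793. , -48.4]), array([149.8,  58.9]), 24.0) [ 0.713 -0.052  0.134]
scn 0.145 (271, array([790.6, -44.3]), array([145.8,  69.7]), 25.4) [ 0.714 -0.051  0.145]
scn 0.155 (421, array([782.4, -38.5]), array([136.3,  70.4]), 20.2) [ 0.713 -0.038  0.157]
```

Request:
play_rows([
  [2.1, -1.4, 0, 0],
  [4.2, -2.8, 0, 0],
  [4.2, -2.8, 0, 0],
  [4.2, -2.8, 0, 0],
  [4.2, -2.8, 0, 0],
  [4.2, -2.8, 0, 0],
  [4.2, -2.8, 0, 0],
  [4.2, -2.8, 0, 0],
  [4.2, -2.8, 0, 0],
  [2.4, -1.6, 0, 0],
], jaw=0)

```text
time_s: 1.35
eef_pos: [0.451, -0.2464, 0.4045]
ee_rot: [0.993, 0.116, -0.0, -0.001]
contact_force: [-0.6, 0.1, -0.2]
width: 0.0001
gripper_force: 0.0
```

Request:
play_rows([
  [1, -2.3, 0, 0],
  [2, -4.5, 0, 0],
  [2, -4.5, 0, 0],
  [2, -4.5, 0, 0],
  [2, -4.5, 0, 0],
  [2, -4.5, 0, 0],
  [2, -4.5, 0, 0],
  [2, -4.5, 0, 0],
  [1, -2.2, 0, 0],
])

```text
time_s: 2.48
eef_pos: [0.5224, 0.1406, 0.4046]
ee_rot: [0.993, 0.116, -0.0, -0.001]
contact_force: [-1.3, -0.2, -0.5]
width: -0.0
gripper_force: 0.0
```

Request:
play_rows([
  [0, 0, 1, -7],
  [0, 0, 2, -10],
  [0, 0, 2, -10],
  [0, 0, 2, -9.7],
  [0, 0, 1, 0],
  [0, 0, 0, 0],
])

```text
time_s: 3.22
eef_pos: [0.5227, 0.1378, 0.3242]
ee_rot: [0.907, 0.421, -0.001, -0.0]
contact_force: [0.4, -0.3, 1.2]
width: 0.0001
gripper_force: 0.0
```

Request:
play_rows([
  [0, 0.2, 2, 0],
  [0, 0.2, 2, 0],
  [0, 0, 1.1, 0],
  [0.5, 0, 0, 0],
  [1, 0, 0, 0],
  [1, 0, 0, 0],
  [1, 0, 0, 0],
  [1, 0, 0, 0],
  [1, 0, 0, 0],
  [1, 0, 0, 0],
  [1, 0, 0, 0],
  [1, 0, 0, 0],
])

```text
time_s: 4.72
eef_pos: [0.5816, 0.2004, 0.2737]
ee_rot: [0.907, 0.422, -0.0, -0.0]
contact_force: [-1.3, -0.4, 1.6]
width: 0.0001
gripper_force: 0.7
```

Request:
play_rows([
  [0.8, 0, 0, 0],
  [0.6, 0, 0, 0],
  [0.5, 0, 0, 0],
  [0.4, 0, 0, 0],
  [0.3, 0, 0, 0],
  [0.0, 0, 0, 0],
])

```text
time_s: 5.48
eef_pos: [0.5982, 0.22, 0.2738]
ee_rot: [0.907, 0.422, 0.0, -0.0]
contact_force: [0.0, -0.6, -0.1]
width: -0.0002
gripper_force: 0.0
```

Request:
play_rows([
  [0.3, 0, 0, 0],
  [0.3, 0, 0, 0],
  [0.3, 0, 0, 0],
  [0.2, 0, 0, 0],
])

```text
time_s: 5.98
eef_pos: [0.6053, 0.2283, 0.2738]
ee_rot: [0.907, 0.422, 0.0, -0.0]
contact_force: [-0.5, -1.2, 0.9]
width: -0.0003
gripper_force: 0.5
```

Request:
play_rows([
  [0.2, 0, 0, 0],
  [0.2, 0, 0, 0],
])

```text
time_s: 6.22
eef_pos: [0.6066, 0.2299, 0.2736]
ee_rot: [0.906, 0.422, -0.002, 0.001]
contact_force: [-5.4, -10.4, 8.2]
width: -0.0001
gripper_force: 6.2
```

Run:
```python
from h import *
p,d,i=snap('scene');cv2.imwrite('pics/s1.png',cv2.resize(p[140:260,370:530,::-1],None,fx=4,fy=4))
```

```text
(no output)
```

View pics/s1.png

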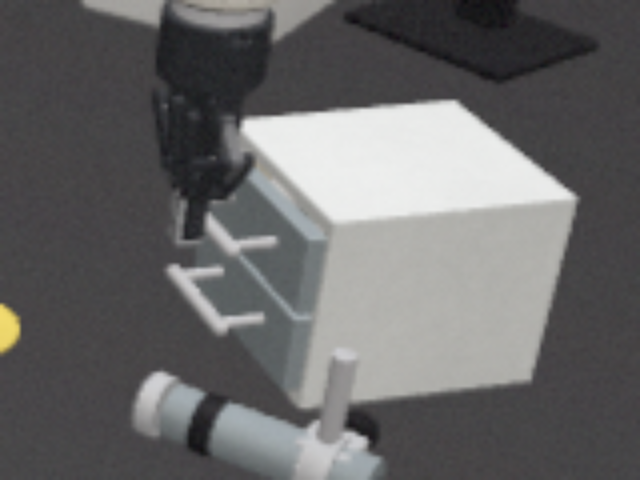

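The drawer front now sits flush with the lower one, and the push force rose to 12 N, so the drawer is shut. Next I back off and go to the dish.

Request:
play_rows([
  [-1, 0, 0, 0],
  [-2, 0, 0, 0],
  [-2, 0, -1, 0],
  [-2, 0, -3, 0],
  [0, 0, -3, 7],
  [0, 0, -3, 10],
  [0, 0, -2, 10],
  [0, 0, 0, 10],
  [0, 0, 0, 10],
  [0, 0, 0, 2.9],
])

```text
time_s: 7.52
eef_pos: [0.5622, 0.1773, 0.3947]
ee_rot: [1.0, -0.001, 0.001, -0.0]
contact_force: [-0.7, 0.2, -0.6]
width: -0.0001
gripper_force: 0.0
```

Request:
play_rows([
  [-0.6, 2, 0, 0],
  [-1.2, 4.5, 0, 0],
  [-1.2, 4.5, 0, 0],
  [-1.2, 4.5, 0, 0],
  [-1.2, 4.5, 0, 0],
  [-1.2, 4.5, 0, 0],
  [-1.2, 4.5, 0, 0],
  [-0.6, 3, 0, 0],
  [0, 1, 0, 0],
  [0, 0, 0, 0],
], jaw=5)

```text
time_s: 8.78
eef_pos: [0.4783, -0.1529, 0.3939]
ee_rot: [1.0, -0.0, 0.0, -0.0]
contact_force: [0.1, 0.3, -1.1]
width: 0.05
gripper_force: 0.0
```

Run:
```python
from h import *
s=r.sense();print(s['eef_pos'],R.from_quat(s['ee_rot']).as_matrix().round(3).tolist())
p,d,i=snap('wrist','w1.png');np.savez('w1.npz',p=p,d=d,K=i['K'],T=i['T']);print(np.round(i['T'],3).tolist())
```

```text
[ 0.47826903 -0.15287203  0.39394588] [[1.0, -0.001, 0.0], [-0.001, -1.0, 0.0], [0.0, -0.0, -1.0]]
[[-0.001, 0.95, 0.312, 0.559], [-1.0, -0.001, -0.001, -0.152], [-0.0, -0.312, 0.95, 0.363], [0.0, 0.0, 0.0, 1.0]]
```

View pics/w1.png

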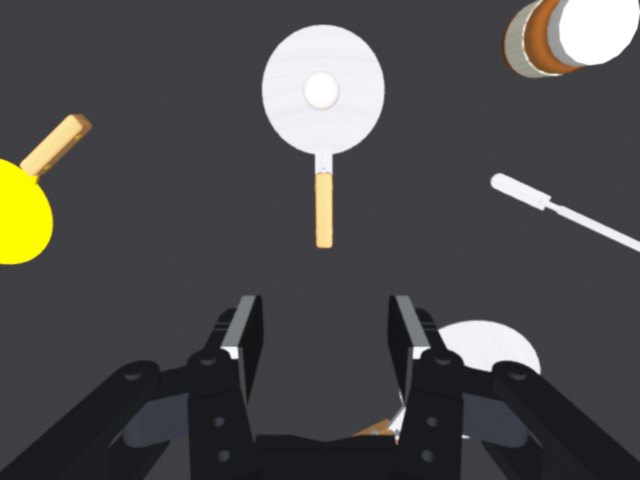

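The dish is at (323,90), the ball at (321,90) in the dish's middle, and the wooden handle runs from (324,173) to (324,247). Next I measure it.

Run:
```python
from h import *
z=np.load('w1.npz');hsv=cv2.cvtColor(z['p'],cv2.COLOR_RGB2HSV);d=z['d'];C=cloud(d,z)
m=np.zeros(d.shape,bool);m[15:262,240:400]=1
w=m&(hsv[...,1]>70)&(hsv[...,2]>100);w[:165]=0
f=lambda m,h:np.ascontiguousarray([ray(u,v,z,h)[:2]*1000 for v,u in zip(*np.where(m))],dtype=np.float32)
print('wood',w.sum(),cv2.minAreaRect(f(w,.039)),np.median(C[w&(d>0)],0))
g=m&(hsv[...,1]<60)&(hsv[...,2]>100);g[156:]=0
print('dish',cv2.minEnclosingCircle(f(g,.019)),cv2.minAreaRect(f(g,.019)))
g=g.astype(np.uint8)*255; 
x=z['p'][60:125,290:355].astype(int);b=(C[...,2]>.026)&m&(d>0)&(np.arange(480)[:,None]<150)
print('ball',b.sum(),C[b].mean(0),C[b].min(0),C[b].max(0))
A=C[b];M=np.c_[2*A,np.ones(len(A))];s=np.linalg.lstsq(M,(A**2).sum(1),rcond=None)[0];print('sphere',s[:3],np.sqrt(s[3]+s[:3]@s[:3]))
```

```text
wood 1333 ((471.9666442871094, -150.80026245117188), (65.85929107666016, 14.812686920166016), 0.26904821395874023) [ 0.47254596 -0.15136341  0.03867459]
dish ((567.5836791992188, -150.57699584960938), 51.08830642700195) ((567.6897583007812, -150.37701416015625), (101.50501251220703, 101.19581604003906), 89.95660400390625)
ball 1097 [ 0.56926434 -0.14948335  0.0335424 ] [ 0.55498728 -0.16358661  0.02600963] [ 0.58369604 -0.13542562  0.03950861]
sphere [ 0.56943846 -0.14934659  0.02373887] 0.014450730775005331
```

Request:
play_rows([
  [-0.23, -0.21, 1, 0],
  [0, 0, 3, 0],
  [0, 0, 4, 0],
  [0, 0, 4, 0],
  [0, 0, 4, 0],
  [0, 0, 2.5, 0],
  [0, 0, 1.4, 0],
  [0, 0, 0.7, 0],
  [0, 0, 0.3, 0],
  [0, 0, 0, 0],
  [0, 0, 0, 0],
], jaw=5)

```text
time_s: 10.2
eef_pos: [0.4767, -0.1504, 0.1854]
ee_rot: [1.0, 0.0, 0.001, 0.0]
contact_force: [-0.6, 0.4, -0.3]
width: 0.0499
gripper_force: 0.0
```

Request:
play_rows([
  [0, 0, 0, 0],
  [0, 0, 0, 0],
  [0, 0, 0, 0],
  [0, 0, 0, 0],
], jaw=1.8)

```text
time_s: 10.7
eef_pos: [0.4764, -0.1503, 0.1847]
ee_rot: [1.0, 0.0, -0.0, -0.0]
contact_force: [-0.8, 0.6, 0.2]
width: 0.0182
gripper_force: 0.0
```

```bash
cat > look.py <<'E'
from h import *
import sys
s=r.sense();print(s['eef_pos'],R.from_quat(s['ee_rot']).as_euler('xyz',degrees=True).round(2),s['contact_force'],s['width'])
p,d,z=snap('wrist',sys.argv[1]);C=cloud(d,z);hsv=cv2.cvtColor(p,cv2.COLOR_RGB2HSV)
u=float(sys.argv[2])if len(sys.argv)>2 else 0
b=(d>0)&(C[...,2]>.026+u)&(C[...,2]<.05+u)&(hsv[...,1]<50)&(hsv[...,2]>120)
y=R.from_quat(s['ee_rot']).as_matrix()[:,0];e=s['eef_pos']+.092*y
b&=np.hypot(C[...,0]-e[0],C[...,1]-e[1])<.04
A=C[b]
print('exp centre',e)
if len(A)>20:
    M=np.c_[2*A,np.ones(len(A))];q=np.linalg.lstsq(M,(A**2).sum(1),rcond=None)[0];print('sphere',len(A),q[:3],np.sqrt(q[3]+q[:3]@q[:3]))
E
python3 look.py w2.png
```

```text
[ 0.4763888  -0.1502655   0.18470466] [-1.7999e+02  0.0000e+00  2.0000e-02] [-0.79984087  0.57218125  0.16818062] 0.018177913843360212
exp centre [ 0.5683888  -0.15022582  0.18470143]
sphere 8116 [ 0.56918866 -0.1491658   0.02363053] 0.014512315579878515
```

View pics/w2.png

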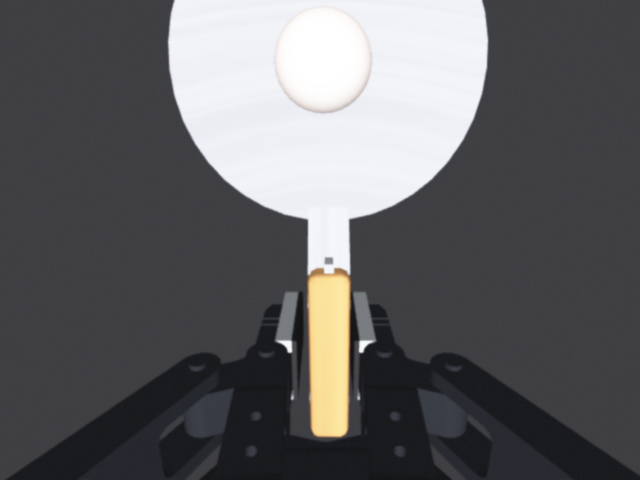

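The handle (309–350 px) sits between the pads (298–353 px), and the ball at (323,60) is in the middle of the dish. Closing now.

Request:
play_rows([
  [0, 0, 0, 0],
  [0, 0, 0, 0],
  [0, 0, 0, 0],
  [0, 0, 0, 0],
  [0, 0, 0, 0],
  [0, 0, 0, 0],
], jaw=0.5)

```text
time_s: 11.5
eef_pos: [0.4764, -0.1503, 0.1847]
ee_rot: [1.0, 0.0, 0.0, -0.0]
contact_force: [-0.9, -0.3, 2.7]
width: 0.0129
gripper_force: 60.7
```

Request:
play_rows([
  [0, 0, -0.05, 0],
  [0, 0, -0.1, 0],
  [0, 0, -0.2, 0],
  [0, 0, -0.3, 0],
  [0, 0, -0.4, 0],
  [0, 0, -0.4, 0],
  [0, 0, -0.3, 0],
  [0, 0, -0.15, 0],
  [0, 0, -0.1, 0],
  [0, 0, 0, 0],
  [0, 0, 0, 0],
])

```text
time_s: 12.88
eef_pos: [0.4763, -0.1502, 0.2046]
ee_rot: [1.0, 0.0, -0.0, -0.0]
contact_force: [-0.2, 0.3, -2.7]
width: 0.0125
gripper_force: 60.2
```

```bash
python3 look.py w3.png 0.02
```

```text
[ 0.47633861 -0.15023083  0.20462301] [-1.7999e+02  1.0000e-02  2.0000e-02] [-0.18867329  0.26651028 -2.73355954] 0.012520189393874306
exp centre [ 0.5683386  -0.15019524  0.20460536]
sphere 7998 [ 0.56913538 -0.14893085  0.04298008] 0.014498748904318058
```

Request:
play_rows([
  [0, 0, -0.2, 0],
  [0, 0, -0.4, 0],
  [0, 0, -0.7, 0],
  [0, 0, -1, 0],
  [0, 0, -1.3, 0],
  [0, 0, -1.5, 0],
  [0, 0, -1.5, 0],
  [0, 0, -1.2, 0],
  [0, 0, -0.9, 0],
  [0, 0, -0.6, 0],
  [0, 0, -0.3, 0],
  [0, 0, -0.1, 0],
])

```text
time_s: 14.42
eef_pos: [0.4763, -0.1502, 0.3016]
ee_rot: [1.0, 0.0, -0.0, -0.0]
contact_force: [-0.1, 0.6, -2.5]
width: 0.0129
gripper_force: 60.2
```

Request:
play_rows([
  [0.015, -0.03, 0, 0],
  [0.03, -0.06, 0, 0],
  [0.045, -0.09, 0, 0],
  [0.06, -0.12, 0, 0],
  [0.075, -0.15, 0, 0],
  [0.09, -0.18, 0, 0],
  [0.1, -0.21, 0, 0],
  [0.12, -0.24, 0, 0],
  [0.13, -0.27, 0, 0],
  [0.145, -0.3, 0, 0],
  [0.16, -0.33, 0, 0],
  [0.175, -0.36, 0, 0],
])

```text
time_s: 15.92
eef_pos: [0.4879, -0.1266, 0.3017]
ee_rot: [1.0, 0.0, -0.0, -0.0]
contact_force: [0.8, 0.2, -1.7]
width: 0.0128
gripper_force: 60.2
```

Request:
play_rows([
  [0.19, -0.39, 0, 0],
  [0.19, -0.39, 0, 0],
  [0.19, -0.39, 0, 0],
  [0.19, -0.39, 0, 0],
  [0.19, -0.39, 0, 0],
  [0.19, -0.39, 0, 0],
  [0.19, -0.39, 0, 0],
  [0.19, -0.39, 0, 0],
  [0.19, -0.39, 0, 0],
  [0.19, -0.39, 0, 0],
  [0.19, -0.39, 0, 0],
  [0.19, -0.39, 0, 0],
])

```text
time_s: 17.42
eef_pos: [0.5107, -0.0798, 0.3017]
ee_rot: [1.0, 0.0, -0.0, -0.0]
contact_force: [-0.7, 0.1, -1.5]
width: 0.0132
gripper_force: 60.2
```

Request:
play_rows([
  [0.19, -0.39, 0, 0],
  [0.19, -0.39, 0, 0],
  [0.19, -0.39, 0, 0],
  [0.19, -0.39, 0, 0],
  [0.175, -0.36, 0, 0],
  [0.16, -0.33, 0, 0],
  [0.145, -0.3, 0, 0],
  [0.13, -0.27, 0, 0],
  [0.12, -0.24, 0, 0],
  [0.1, -0.21, 0, 0],
  [0.09, -0.18, 0, 0],
  [0.075, -0.15, 0, 0],
])

```text
time_s: 18.92
eef_pos: [0.5282, -0.044, 0.3017]
ee_rot: [1.0, 0.0, -0.0, -0.0]
contact_force: [-0.0, 0.9, -1.4]
width: 0.0128
gripper_force: 60.2
```

Request:
play_rows([
  [0.06, -0.12, 0, 0],
  [0.045, -0.09, 0, 0],
  [0.03, -0.06, 0, 0],
  [0.015, -0.03, 0, 0],
  [0, 0, 0, 0],
])

```text
time_s: 19.55
eef_pos: [0.5296, -0.0411, 0.3017]
ee_rot: [1.0, 0.0, -0.0, -0.0]
contact_force: [-0.1, -0.9, -1.9]
width: 0.0129
gripper_force: 60.2
```

```bash
python3 look.py w4.png 0.117
python3 - <<'E'
from h import *
p,d,z=snap('scene','s4.png');C=cloud(d,z)
S=C[200:280,390:480][d[200:280,390:480]>0];b=(S[:,2]>.12)&(S[:,2]<.165)&(abs(S[:,1]+.039)<.02);print(S[b,0].min(),np.percentile(S[b,0],2))
E
```

```text
[ 0.52964161 -0.04105086  0.30173242] [-1.7999e+02  0.0000e+00  2.0000e-02] [-0.05833361 -0.89438562 -1.86906992] 0.012904770210799896
exp centre [ 0.6216416  -0.04101357  0.30173137]
sphere 8006 [ 0.62244656 -0.03972856  0.14012746] 0.014485439866378475
0.6596720442699193 0.7151615403392109
```

View pics/s4.png

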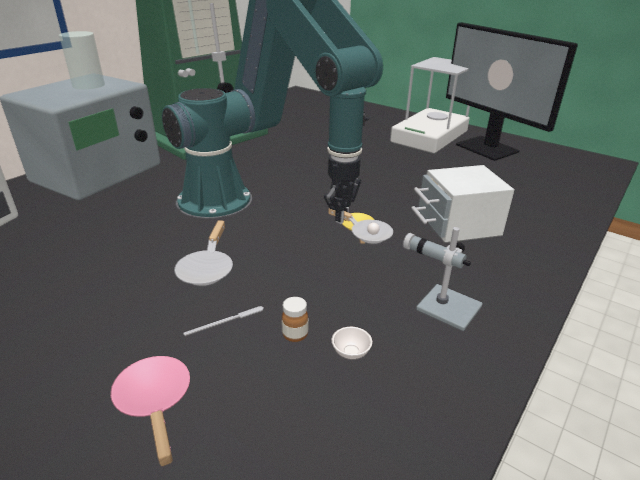

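The scene view shows the dish held level in front of the lens, with the ball at (373,228) and the handle pointing away from the lens. The ball measures within about 1 mm of the focus, so I hold, then turn about the ball.

Request:
play_rows([
  [0, -0.04, 0, 0],
  [0, 0, 0, 0],
  [0, 0, 0, 0],
  [0, 0, 0, 0],
  [0, 0, 0, 0],
  [0, 0, 0, 0],
  [0, 0, 0, 0],
  [0, 0, 0, 0],
  [0, 0, 0, 0],
  [0, 0, 0, 0],
  [0, 0, 0, 0],
  [0, 0, 0, 0],
])

```text
time_s: 21.15
eef_pos: [0.5297, -0.0406, 0.3017]
ee_rot: [1.0, 0.0, 0.0, -0.0]
contact_force: [-0.4, -1.0, -2.8]
width: 0.0131
gripper_force: 60.2
```

Request:
play_rows([
  [0, 0, 0, 0],
  [0, 0, 0, 0],
  [0, 0, 0, 0],
  [0, 0, 0, 0],
  [0.0014, 0.1606, 0, -1],
  [0.0056, 0.3211, 0, -2],
  [0.0126, 0.4815, 0, -3],
  [0.0126, 0.4815, 0, -3],
  [0.0126, 0.4815, 0, -3],
  [0.0126, 0.4815, 0, -3],
  [0.0126, 0.4815, 0, -3],
  [0.0126, 0.4815, 0, -3],
])

```text
time_s: 22.65
eef_pos: [0.5358, -0.0739, 0.3017]
ee_rot: [0.983, 0.184, 0.0, -0.0]
contact_force: [-0.6, 0.2, -2.4]
width: 0.013
gripper_force: 60.2
```

Request:
play_rows([
  [0.0126, 0.4815, 0, -3],
  [0.0126, 0.4815, 0, -3],
  [0.0126, 0.4815, 0, -3],
  [0.0126, 0.4815, 0, -3],
  [0.0126, 0.4815, 0, -3],
  [0.0126, 0.4815, 0, -3],
  [0.0126, 0.4815, 0, -3],
  [0.0126, 0.4815, 0, -3],
  [0.0126, 0.4815, 0, -3],
  [0.0126, 0.4815, 0, -3],
  [0.0126, 0.4815, 0, -3],
  [0.0126, 0.4815, 0, -3],
])

```text
time_s: 24.15
eef_pos: [0.5717, -0.1181, 0.3017]
ee_rot: [0.878, 0.478, 0.0, 0.0]
contact_force: [-0.6, -0.0, -1.2]
width: 0.0128
gripper_force: 60.2
```

Request:
play_rows([
  [0.0126, 0.4815, 0, -3],
  [0.0126, 0.4815, 0, -3],
  [0.0126, 0.4815, 0, -3],
  [0.0126, 0.4815, 0, -3],
  [0.0126, 0.4815, 0, -3],
  [0.0126, 0.4815, 0, -3],
  [0.0126, 0.4815, 0, -3],
  [0.0126, 0.4815, 0, -3],
  [0.0126, 0.4815, 0, -3],
  [0.0126, 0.4815, 0, -3],
  [0.0056, 0.3211, 0, -2],
  [0.0014, 0.1606, 0, -1],
])

```text
time_s: 25.65
eef_pos: [0.6218, -0.1327, 0.3017]
ee_rot: [0.707, 0.708, 0.0, 0.0]
contact_force: [-0.8, 0.4, -2.5]
width: 0.013
gripper_force: 60.2
```

Request:
play_rows([
  [0, 0, 0, 0],
  [0, 0, 0, 0],
  [0, 0, 0, 0],
  [0, 0, 0, 0],
])

```text
time_s: 26.15
eef_pos: [0.6216, -0.1326, 0.3017]
ee_rot: [0.707, 0.707, 0.0, -0.0]
contact_force: [-0.3, 0.2, -2.3]
width: 0.0132
gripper_force: 60.2
```

```bash
python3 look.py w5.png 0.117
```

```text
[ 0.62161479 -0.1326065   0.30173713] [-1.800e+02 -1.000e-02  9.002e+01] [-0.27531004  0.15820002 -2.31254496] 0.013187842787305802
exp centre [ 0.62158742 -0.0406065   0.30174551]
sphere 8008 [ 0.62084265 -0.03947341  0.14009353] 0.014512179657834606
```

View pics/w5.png

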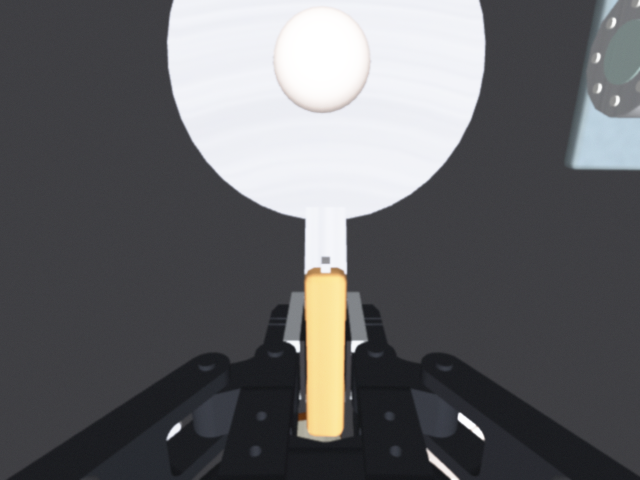

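The ball at (321,60) is still in the middle of the dish, with the handle square to the line of sight and the lens side to the right. I hold once more and hand in.

Request:
play_rows([
  [0, 0, 0, 0],
  [0, 0, 0, 0],
  [0, 0, 0, 0],
  [0, 0, 0, 0],
  [0, 0, 0, 0],
  [0, 0, 0, 0],
  [0, 0, 0, 0],
  [0, 0, 0, 0],
])

```text
time_s: 27.2
eef_pos: [0.6217, -0.1326, 0.3017]
ee_rot: [0.707, 0.707, 0.0, -0.0]
contact_force: [-0.2, -0.2, -2.1]
width: 0.0132
gripper_force: 60.2
```

```bash
python3 -c "
from station import r
print(r.finish_job())"
```

```text
the job is handed in; nothing more can be done
None
```

The job is handed in at about 27 s, though the hand-in returned no verdict: the drawer is shut, and the ball was held for about 2 s within 1 mm of my measured focus, then turned a quarter turn and held there, 1–2 mm off, still centred in the level dish.

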